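# Stamp a soap block in the lever press and hold the stamp down

### The arm

A 6-joint arm with a two-finger parallel gripper is mounted at the origin on the work surface; the furniture and walls round the work are solid. World frame = base frame: x ahead of the robot, y to its left, z up, the work surface at z = 0. Lengths are in m, angles in rad, forces in N, time in s.
With the tool pointing down it reaches from about 0.35 to 1 m from the base axis. Payload 7.1 kg.
Tool frame: the origin (TCP) lies at the very end of the fingers, on their centre line; the grasp point (between the pads) lies ctrl.tcp_to_grasp behind it (ctrl.tcp_to_grasp is the distance from the TCP to the grasp point, in m); z points along the fingers, y is the line along which they close (so a half turn about z gives the same grasp; the last joint's range is limited). The gripper opens to 85 mm and grips with 20 to 120 N. Pads are 22 mm wide; open, the fingers measure 114 mm over their backs; the gripper's body (76 mm by 85 mm) begins 54 mm behind the grasp point. The pads swing forward as they close: fully open they stand 13 mm farther back than shut.
Start: joints at [1.282, 0.423, 1.63, -0, 1.089, -0.019], TCP at [0.167, 0.602, 0.231] pointing down, gripper open.
Joint ranges: [-3, 3], [-0.9, 2.11], [0.09, 2.58], [-1.31, 4.45], [0.11, 2.69], [-2.54, 2.54]. Speed limits (rad/s): [2.39, 2.39, 3.01, 3.14, 3.14, 3.14].

### API

Orientations are given as [roll, pitch, yaw] about the fixed x, y, z axes, in that order (R = Rz(yaw) Ry(pitch) Rx(roll)).
In Python, from plant import ctrl gives the robot as it stands.
- The arm moves only by the shell command python3 -m creep 'ROWS'. ROWS is a JSON object of lists of equal length, an entry for each row: "grip": the opening, from 0 (shut) to 1 (fully open); "xyz": the shift along the tool's x, y, z in units of 40 mm (1.0 is 40 mm), a list of three; "turn": the turn about the tool's z in units of 5 degrees (1.0 is 5 degrees). In form: {"grip": [grip, ...], "xyz": [[dx, dy, dz], ...], "turn": [turn, ...]}. A call has 1 to 20 rows; each row is the pose to reach, as a shift and turn from the pose commanded when the call began, along the tool's axes at that moment; what a row does not reach only later rows make up. A row lasts 1/12 s, in which the tool goes at most 41.7 mm and 7.16 degrees, less where a joint would pass 70% of its speed; a pose out of reach is approached as far as the arm can. A call with a gripper value outside its range is refused whole. The fingers move at their own pace and stop on an object; the grip force is fixed at half the most. Time passes only in rows, so rows that repeat a pose let the fingers close. It gives the time, the measured TCP pose, the force, the opening and the grip force at its end, in the units of the state.
- ctrl.get_obs(): the state, without advancing time (a new reading comes with each control period).
- ctrl.get_image(name): name is "scene" or "side" or "wrist"; returns a dict with "frame" (480x640x3 uint8, red, green, blue), "camera_matrix" (3x3 intrinsics, pixels), "extrinsics" (4x4, takes a point from world to camera coordinates). Camera axes: x right, y up, looking along -z (the intrinsics and any distortion apply to the point x, -y, -z); pixel columns grow to the right and rows downward; lengths in m; the calibration is good to about 2 mm. A picture is of the moment at which its call begins. There is no depth.
- ctrl.sign_off(): hands the job in; it is judged then, once.
Trained networks look in a picture, given as the dict that the camera call returned (one of the last four; its "shot" number tells which), for a name from the list of things; names that differ only in an ending like _2 or _b are one class to them, and where a whole thing is asked for, a point or a joint stands for the part that bears it (a point fixed in the world has none). Each returns a list of dicts, best first, with "p" (0 to 1); they miss things now and then, are a little off and sometimes report something else, mostly with a low value. They report only what shows in the picture. A call takes as long as a camera call. They do not tell look-alikes from the thing itself.
- ctrl.spot_in(picture, thing): "at" ([column, row] in pixels, amid what is visible of it).
- ctrl.spot_point(picture, thing): "at" ([column, row] in pixels: a listed point, or the origin of a listed thing).
The state is a dict: "t": time; "qpos": joint angles; "qvel": joint speeds; "joint_torque": joint torques, N m; "position": TCP position; "tool_rot": TCP orientation; "force": force on the tool from outside, world axes, zero at the start; "torque": the same for the moment, N m; "opening": opening from 0.0 (shut) to 1.0 (fully open); "grasp_force": force on a finger pad.
Only numpy, scipy, OpenCV 4.12 (cv2) and the standard library are available. Lean on these libraries where they do the work, as an engineer would, in place of code of your own. Each camera call takes 0.05 s, during which the arm holds its last target. There are 200 camera calls.

### The job

Stamp the soap block: with the press's safety catch still on, set the cream soap block flat, centred and square on the narrow rubber-topped anvil, its long side running along the press, and let go of it. Only then flip the red safety catch right over to its stop, take the press's handle, pull it all the way down to its end stop so that the brass stamp bears firmly on the soap, and finish while still holding the handle down there (the lever springs up if it is let go). Leave the rose-shaped soap, the pigment jar and everything else where they are.

Things in the scene. Friction and masses are not known exactly. Their poses are not given: they have to be found in the camera images.
- soap_block: Cream block of cut soap, box 42 (own x) x 62 (own y) x 32 (z) mm, about 0.1 kg, lying flat on the desk. Origin at the centre of its underside. Take it across its 42 mm width. It lies in one of two places, left of and nearer than the press, or to its right; the rose-shaped soap lies in the other.
- press: Green hand stamping press, fixed to the desk: base plate 260 x 104 mm, top 12 mm up, origin on the desk under the press, 5 mm from the plate's centre. Its own x runs along the press: the anvil is at x = -80 mm, the lever's hinge at x = +75 mm, the red catch behind it at about x = +160 mm; own z up.
- anvil (a point): Centre of the top face of the anvil, a fixed rubber-topped pedestal 52 mm (along press x) x 32 mm (along press y), top 44 mm above the desk. The block overhangs it by 5 mm all round.
- hinge (a point): Middle of the lever's hinge axis, 106 mm above the desk; the axis runs along press y, between cheeks 62 mm apart over their outsides and 130 mm high.
- lever (a joint): Lever angle, rad: 0 = open, upright, leaning 0.12 rad from vertical towards the anvil; 1.45 = fully down, level, pointing to press -x, at its end stop. A return spring always pushes it back to 0: at the handle 3 to 5 N to move it, about 15 N to hold it fully down on the soap. The catch, while on, blocks it at about 0.1. Beam 26 mm wide, 16 mm thick.
- handle: Black rubber grip bar at the lever's end, 20 mm thick, 98 mm long, along press y, in a steel stirrup on which it turns freely. Origin: bar centre, 235 mm from the hinge axis; 340 mm above the desk when open, 106 mm when down. 47 mm free between bar and cross-piece, 100 mm between side rods. Take it from above at the middle, fingers closing along press x.
- catch (a joint): Safety catch angle, rad: 0 = on (thumb lever slants up and back at 50 degrees, hook over the lever's tail), 0.9 = flipped right over (thumb lever level, pointing to press +x) at its stop. The hook is clear from about 0.4. Axis along press y, 61 mm above the desk at press x = +101 mm. Takes 1 to 2 N at the pad; stays where it is put.
- catch_pad (a point): Centre of the upper face of the red thumb pad at the end of the catch's thumb lever, 36 x 26 mm, 96 mm from the catch's axis; about 138 mm above the desk when on, 64 mm when flipped. Push it down and back (towards press +x) to flip the catch.
- die: Brass stamp plate 44 x 30 x 8 mm under the lever, 155 mm from the hinge, sprung on the lever (2.5 N per mm, up to 9 mm of travel). Origin at the centre of its stamping face. With the block on the anvil it meets the soap about 0.04 rad before the lever's end stop and presses on it with about 15 N at the stop.
- soap_rose: Rose-shaped orange soap, 46 mm wide, 21 mm high, a bystander.
- mica_jar: Small clear jar of pink pigment with a white cap, 42 mm wide, 34 mm high, a bystander.
Mind the look-alikes: they are no part of the job. Leave any purple look-alike of the soap_block alone.

How it is judged:
By the outcome, as a careful person would: the job done as asked, in the order asked, and still so for the second after the job is handed in, while the arm keeps its last pose, push and grip.
It also fails if it takes over 72 s, if anything falls off the work surface, if the arm or the gripper's body presses on something with over 40 N, if the wrist force passes 120 N, or if a joint passes its speed limit or range.

## Working session

There is one attempt and no reset: what is moved stays moved. The work goes in short steps, Python scripts to look and compute and a shell command to move; the robot and the scene stay as the last step left them, time stands still between calls to the robot, and variables do not carry over. Pictures are saved under pics/ and viewed, at most 10 in all, crops included, and the job is handed in when it is done.

```bash
ls; mkdir -p pics
cat > h.py <<'E'
import numpy as np, cv2
from plant import ctrl
from scipy.spatial.transform import Rotation as R
def proj(im,P):
    P=np.atleast_2d(P); c=(im["extrinsics"]@np.c_[P,np.ones(len(P))].T)[:3]
    v=im["camera_matrix"]@np.array([c[0],-c[1],-c[2]]); return (v[:2]/v[2]).T
def ray(im,px):
    v=np.linalg.inv(im["camera_matrix"])@np.array([px[0],px[1],1.]); v=np.array([v[0],-v[1],-v[2]])
    E=np.array(im["extrinsics"]); return -E[:3,:3].T@E[:3,3], E[:3,:3].T@v
def atz(im,px,z):
    o,d=ray(im,px); return o+d*(z-o[2])/d[2]
def tri(L):
    A=0;b=0;rs=[ray(i,p) for i,p in L]
    for o,d in rs:
        d=d/np.linalg.norm(d); M=np.eye(3)-np.outer(d,d); A=A+M; b=b+M@o
    X=np.linalg.solve(A,b); return X,[np.round(np.linalg.norm(proj(i,X)[0]-p),1) for i,p in L]
def save(im,n,crop=None,s=1):
    f=im["frame"][:,:,::-1]
    if crop: f=f[crop[1]:crop[3],crop[0]:crop[2]]
    cv2.imwrite("pics/"+n,cv2.resize(f,None,fx=s,fy=s,interpolation=cv2.INTER_CUBIC))
E
python3 - <<'E'
from h import *
np.set_printoptions(precision=4,suppress=True)
ims={n:ctrl.get_image(n) for n in ["scene","side","wrist"]}
f=np.vstack([np.hstack([ims["scene"]["frame"],ims["side"]["frame"]])])
for n,im in ims.items():
    print(n,ray(im,(320,240))[0])
    for t in ["soap_block","press","anvil","hinge","handle","catch_pad","die","soap_rose","mica_jar"]:
        try:
            q=ctrl.spot_point(im,t); print(n,t,[(np.round(d["at"]).tolist(),round(d["p"],2), atz(im,d["at"],0)[:2].round(3).tolist()) for d in q[:3]])
        except Exception as e: print(n,t,e)
save(ims["scene"],"scene.png");save(ims["side"],"side.png")
print(ctrl.get_obs(),ctrl.tcp_to_grasp)
E
```

```text
pics
scene [-0.2074  0.0024  1.0748]
scene soap_block [([316.0, 334.0], 0.86, [0.467, -0.004]), ([346.0, 274.0], 0.65, [0.623, -0.071]), ([429.0, 296.0], 0.61, [0.56, -0.251])]
scene press [([305.0, 284.0], 0.57, [0.595, 0.021])]
scene anvil [([345.0, 271.0], 0.79, [0.632, -0.071])]
scene hinge [([271.0, 252.0], 0.61, [0.69, 0.099])]
scene handle [([275.0, 169.0], 0.74, [0.975, 0.099])]
scene catch_pad [([228.0, 244.0], 0.71, [0.717, 0.2])]
scene die [([293.0, 204.0], 0.7, [0.845, 0.05])]
scene soap_rose [([260.0, 355.0], 0.6, [0.418, 0.11])]
scene mica_jar [([405.0, 261.0], 0.8, [0.658, -0.21])]
side [0.4877 0.6938 0.9352]
side soap_block [([347.0, 319.0], 0.82, [0.466, -0.008]), ([317.0, 242.0], 0.72, [0.55, -0.253])]
side press [([293.0, 326.0], 0.63, [0.586, 0.02])]
side anvil [([294.0, 284.0], 0.74, [0.596, -0.103])]
side hinge [([283.0, 323.0], 0.97, [0.609, 0.014])]
side handle [([281.0, 232.0], 0.57, [0.649, -0.286]), ([289.0, 326.0], 0.55, [0.595, 0.021])]
side catch_pad [([276.0, 352.0], 0.62, [0.617, 0.089])]
side die [([284.0, 251.0], 0.49, [0.634, -0.212])]
side soap_rose [([366.0, 364.0], 0.8, [0.424, 0.107])]
side mica_jar [([273.0, 250.0], 0.55, [0.662, -0.214])]
wrist [0.0892 0.624  0.3739]
wrist soap_block []
wrist press []
wrist anvil []
wrist hinge []
wrist handle []
wrist catch_pad []
wrist die []
wrist soap_rose []
wrist mica_jar []
{'t': 1.5, 'qpos': array([ 1.282 ,  0.4231,  1.6299,  0.    ,  1.0886, -0.019 ]), 'qvel': array([-0.0003, -0.0008,  0.0005, -0.    , -0.0005, -0.0002]), 'joint_torque': array([ -0.0007, -55.7339, -28.2139,   0.    ,   0.0008,  -0.    ]), 'position': array([0.1665, 0.6024, 0.2313]), 'tool_rot': array([ 3.1416, -0.    ,  2.8719]), 'force': array([ 0.2235, -0.4899, -0.2591]), 'torque': array([-0.0007, -0.0166,  0.0166]), 'grasp_force': 0.0, 'opening': 0.9957141624425103} 0.0187
```

View pics/scene.png

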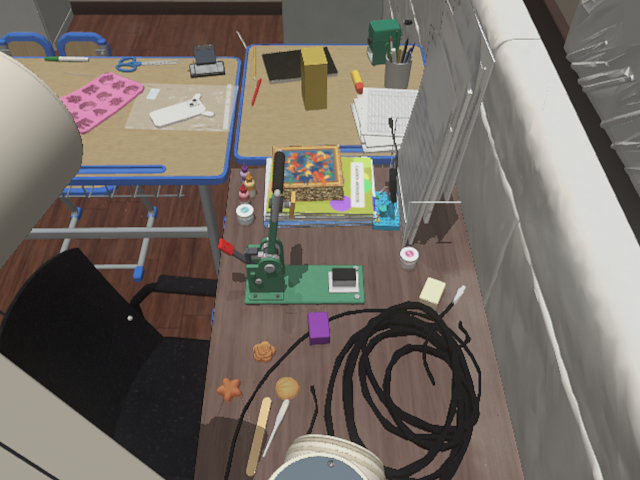

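View pics/side.png

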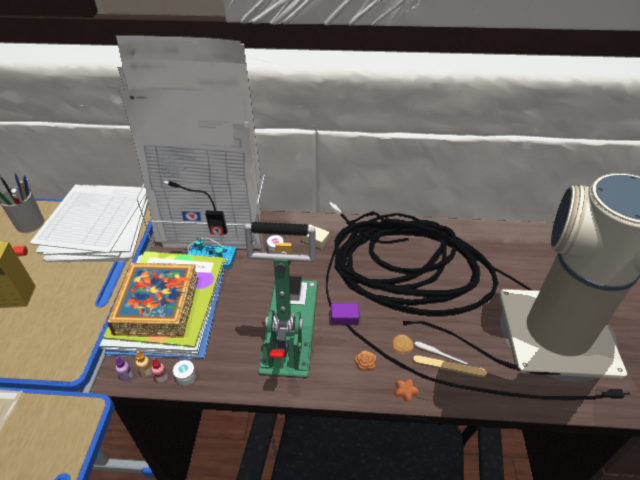

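Candidates for soap_block: cream block at scene (431,291) / side (318,237), and the purple look-alike at scene (318,327) / side (345,314). The rose is at (263,351). The description says cream, so I choose the one at (431,291), to the right of the press. The anvil is at scene (345,278) and the catch pad at (227,246). I'll check the choice in a close crop.

Run:
```python
from h import *
np.set_printoptions(precision=4,suppress=True)
a=ctrl.get_image("scene");b=ctrl.get_image("side")
for t in ["anvil","hinge","handle","catch_pad","die","press","mica_jar","soap_rose"]:
    p=ctrl.spot_point(a,t);q=ctrl.spot_point(b,t)
    for u in p[:1]:
        for v in q[:2]:
            X,e=tri([(a,u["at"]),(b,v["at"])]); print(t,X,e)
p=[d for d in ctrl.spot_in(a,"soap_block") if d["at"][0]>400];q=[d for d in ctrl.spot_in(b,"soap_block") if d["at"][1]<260]
print(p,q)
if p and q: print(tri([(a,p[0]["at"]),(b,q[0]["at"])]))
# cream mask
hsv=cv2.cvtColor(a["frame"],cv2.COLOR_RGB2HSV)
print(hsv[291,431],hsv[285,431],atz(a,(480,290),0),atz(a,(440,240),0))
m=((hsv[...,2]>150)&(hsv[...,1]>25)&(hsv[...,1]<110)).astype(np.uint8); m[:,:415]=0;m[:,450:]=0;m[:270]=0;m[315:]=0
c=max(cv2.findContours(m,0,2)[0],key=cv2.contourArea); print(cv2.boundingRect(c),cv2.contourArea(c), c[:,0].tolist())
save(a,"soapcrop.png",(210,200,470,350),3)
```

```text
anvil [ 0.5971 -0.071   0.0394] [np.float64(0.0), np.float64(0.0)]
hinge [0.5963 0.0901 0.1112] [np.float64(2.4), np.float64(2.5)]
handle [0.5909 0.0688 0.3441] [np.float64(1.6), np.float64(1.7)]
catch_pad [0.591  0.175  0.1413] [np.float64(0.2), np.float64(0.2)]
die [0.5899 0.0335 0.258 ] [np.float64(0.2), np.float64(0.2)]
press [ 0.5945  0.0196 -0.    ] [np.float64(1.8), np.float64(1.7)]
press [ 0.6038  0.0161 -0.0036] [np.float64(1.1), np.float64(1.1)]
mica_jar [ 0.4879 -0.0573  0.0418] [np.float64(82.1), np.float64(75.8)]
soap_rose [0.4242 0.1064 0.0078] [np.float64(1.1), np.float64(1.1)]
[{'at': [430.0, 291.0], 'p': 0.66}, {'at': [406.9, 257.8], 'p': 0.61}] [{'at': [320.0, 235.7], 'p': 0.75}, {'at': [279.9, 255.8], 'p': 0.71}]
(array([ 0.5442, -0.2452,  0.0343]), [np.float64(1.7), np.float64(1.4)])
[ 31  33 225] [ 30  32 224] [ 0.5739 -0.3674  0.    ] [ 0.7215 -0.2999  0.    ]
(419, 277, 27, 28) 433.5 [[428, 277], [427, 278], [427, 279], [426, 280], [426, 281], [425, 282], [425, 284], [424, 285], [424, 286], [423, 287], [423, 288], [422, 289], [422, 290], [421, 291], [421, 293], [420, 294], [420, 295], [419, 296], [419, 297], [420, 298], [421, 298], [422, 299], [424, 299], [425, 300], [427, 300], [428, 301], [429, 301], [430, 302], [432, 302], [433, 303], [435, 303], [436, 304], [438, 302], [438, 300], [439, 299], [439, 298], [440, 297], [440, 295], [441, 294], [441, 293], [442, 292], [442, 291], [443, 290], [443, 288], [444, 287], [444, 286], [445, 285], [445, 283], [444, 282], [442, 282], [441, 281], [440, 281], [439, 280], [437, 280], [436, 279], [434, 279], [433, 278], [431, 278], [430, 277]]
```

View pics/soapcrop.png

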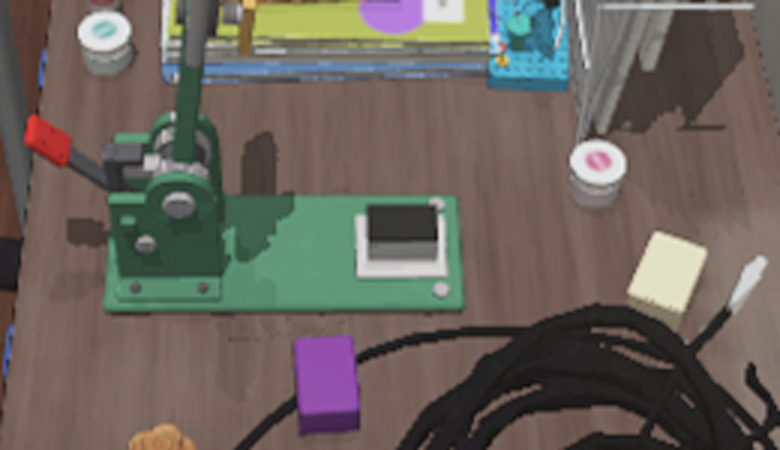

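The crop confirms it: the cream block's top face runs from about (428,277) to (438,304) in the scene picture, with cables on its near side and the jar at (409,257). Next I move the wrist camera over the block.

```bash
python3 -m creep '{"grip":[1,1,1,1,1,1,1,1,1,1,1,1,1,1,1,1,1,1,1,1],"xyz":[[-14.8,-17.8,0],[-14.8,-17.8,0],[-14.8,-17.8,0],[-14.8,-17.8,0],[-14.8,-17.8,0],[-14.8,-17.8,0],[-14.8,-17.8,0],[-14.8,-17.8,0],[-14.8,-17.8,0],[-14.8,-17.8,0],[-14.8,-17.8,0],[-14.8,-17.8,0],[-14.8,-17.8,0],[-14.8,-17.8,0],[-14.8,-17.8,0],[-14.8,-17.8,0],[-14.8,-17.8,0],[-14.8,-17.8,0],[-14.8,-17.8,0],[-14.8,-17.8,0]],"turn":[0,0,0,0,0,0,0,0,0,0,0,0,0,0,0,0,0,0,0,0]}'
```

```text
t: 4.17
position: [0.5098, -0.1595, 0.2315]
tool_rot: [3.142, 0.001, 2.871]
force: [0.7, 0.4, 0.7]
opening: 0.998
grasp_force: 0.0
```

```bash
cat >> h.py <<'E'
def rectpts(im,z,seed,lo,hi,win=120):
    hsv=cv2.cvtColor(im["frame"],cv2.COLOR_RGB2HSV); m=cv2.inRange(hsv,np.array(lo),np.array(hi))
    n,l,s,c=cv2.connectedComponentsWithStats(m); k=l[int(seed[1]),int(seed[0])]
    if k==0: return None
    c=max(cv2.findContours((l==k).astype(np.uint8),0,2)[0],key=cv2.contourArea)[:,0]
    W=np.array([atz(im,p+0.0,z)[:2] for p in c])
    (cx,cy),(w,h),a=cv2.minAreaRect((W*1000).astype(np.float32)); return (cx,cy),(w,h),a,c
E
python3 - <<'E'
from h import *
np.set_printoptions(precision=4,suppress=True)
a=ctrl.get_image("scene");w=ctrl.get_image("wrist")
hsv=cv2.cvtColor(w["frame"],cv2.COLOR_RGB2HSV)
print(ray(w,(320,240)))
for t in ["soap_block","anvil","mica_jar","press"]:
    for d in ctrl.spot_point(w,t)[:3]: print(t,np.round(d["at"]),d["p"],atz(w,d["at"],0.044 if t=="anvil" else 0),hsv[min(479,int(d["at"][1])),min(639,int(d["at"][0]))])
r=rectpts(a,.032,(432,288),(20,15,200),(40,90,255)); print("scene soap",r and r[:3])
save(w,"w1.png")
E
```

```text
(array([ 0.4356, -0.1428,  0.3749]), array([ 0.3072, -0.0959, -0.9468]))
soap_block [257. 257.] 0.8 [ 0.5577 -0.2504  0.    ] [ 23  56 240]
soap_block [473. 109.] 0.76 [ 0.4715 -0.0077  0.    ] [144 140 246]
anvil [450. 258.] 0.62 [ 0.5928 -0.064   0.044 ] [176  31  66]
mica_jar [316. 324.] 0.84 [ 0.6528 -0.2122  0.    ] [ 13  16 140]
press [515. 224.] 0.85 [0.5944 0.017  0.    ] [ 72 110 222]
scene soap ((550.7897338867188, -257.3271484375), (31.407947540283203, 59.22434997558594), 64.46246337890625)
```

View pics/w1.png

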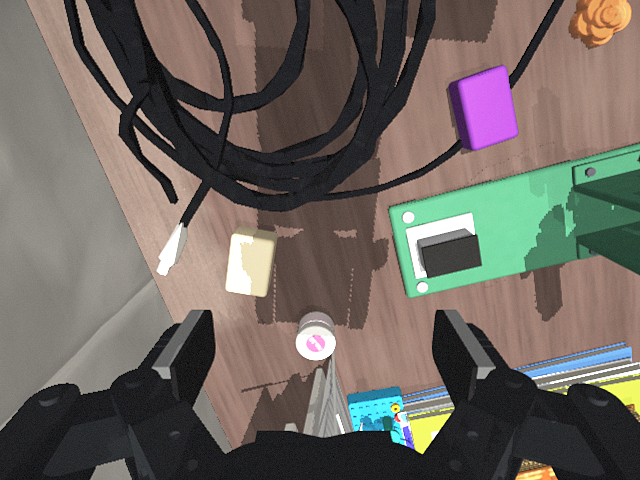

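The picture shows the soap at (251,262), clear of the plug (172,250), the cables and the jar (316,340). The anvil is at (449,254), and the purple look-alike is at (485,108). Next I fit the exact poses.

```bash
cat >> h.py <<'E'
from scipy.optimize import minimize
def box(x,y,yaw,sx,sy,z0,z1):
    c=np.array([[i*sx/2,j*sy/2,k] for i in(-1,1) for j in(-1,1) for k in(z0,z1)]); c[:,:2]=c[:,:2]@np.array([[np.cos(yaw),np.sin(yaw)],[-np.sin(yaw),np.cos(yaw)]])
    return c+[x,y,0]
def hullmask(im,P,s=4):
    m=np.zeros((480*s,640*s),np.uint8); q=cv2.convexHull(((proj(im,P)+.5)*s).astype(np.float32)); cv2.fillConvexPoly(m,q.round().astype(np.int32),1); return m
def fitbox(obs,x0,dims):
    # obs: list (im, mask) ; dims sx,sy,z0,z1
    big=[cv2.resize(m,None,fx=4,fy=4,interpolation=cv2.INTER_LINEAR)>0 for _,m in obs]
    def cost(p):
        c=0
        for (im,_),b in zip(obs,big):
            h=hullmask(im,box(p[0]/1e3,p[1]/1e3,p[2]/50,*dims))>0; c+=1-(h&b).sum()/(h|b).sum()
        return c
    x=np.array([x0[0]*1e3,x0[1]*1e3,x0[2]*50]); r=minimize(cost,x,method="Nelder-Mead",options=dict(initial_simplex=[x,x+[6,0,0],x+[0,6,0],x+[0,0,8]],maxiter=120))
    return r.x/[1e3,1e3,50],r.fun
def comp(im,seed,lo,hi):
    hsv=cv2.cvtColor(im["frame"],cv2.COLOR_RGB2HSV); m=cv2.inRange(hsv,np.array(lo),np.array(hi))
    n,l,s,c=cv2.connectedComponentsWithStats(m,connectivity=4); k=l[int(seed[1]),int(seed[0])]; return (l==k).astype(np.uint8)*255
E
python3 - <<'E'
from h import *
np.set_printoptions(precision=4,suppress=True)
a=ctrl.get_image("scene");w=ctrl.get_image("wrist")
ma=comp(a,(432,288),(15,20,110),(45,110,255));mw=comp(w,(251,262),(14,40,110),(40,130,255))
for m in(ma,mw): print(cv2.boundingRect(m))
for o in([(w,mw)],[(a,ma)],[(w,mw),(a,ma)]): print("soap",fitbox(o,(.552,-.25,-.2),(.062,.042,0,.032)))
# heights: triangulate top-face centre
d1=[d for d in ctrl.spot_in(a,"soap_block") if d["at"][0]>420];d2=[d for d in ctrl.spot_in(w,"soap_block") if d["at"][0]<300]
if d1 and d2: print(tri([(a,d1[0]["at"]),(w,d2[0]["at"])]))
# anvil top black
mb=comp(w,(450,256),(0,0,0),(180,255,75)); print(cv2.boundingRect(mb))
print("anvil top",fitbox([(w,mb)],(.597,-.071,1.57),(.052,.032,.0439,.044)))
hsv=cv2.cvtColor(w["frame"],cv2.COLOR_RGB2HSV);print(hsv[225:285:4,450].tolist())
# base plate end corners
g=cv2.inRange(hsv,(60,60,60),(90,255,255)); n,l,s,c=cv2.connectedComponentsWithStats(g);k=l[240,520]; pts=max(cv2.findContours((l==k).astype(np.uint8),0,2)[0],key=cv2.contourArea)
c=cv2.approxPolyDP(pts,4,True)[:,0]; print(c.tolist()); print(np.array([atz(w,p,.012) for p in c])[:, :2].tolist())
p=pts[:,0];W=np.array([atz(w,q+0.0,.012)[:2] for q in p])
for nm,sel in(("near",(p[:,0]>400)&(p[:,0]<560)&(p[:,1]<206-(p[:,0]-390)*.2+6)),("end",(p[:,0]<408)&(p[:,1]>212)&(p[:,1]<290)),("far",(p[:,0]>418)&(p[:,0]<520)&(p[:,1]>255))):
    print(nm,sel.sum(),cv2.fitLine((W[sel]*1000).astype(np.float32),cv2.DIST_HUBER,0,.01,.01).ravel())
E
```

```text
(419, 277, 27, 33)
(224, 234, 46, 72)
soap (array([ 0.5551, -0.252 , -0.4704]), np.float64(0.47384209263258936))
soap (array([ 0.5585, -0.2554, -0.4857]), np.float64(0.12373020957261827))
soap (array([ 0.5555, -0.2531, -0.4635]), np.float64(0.6274029602566554))
(array([ 0.5566, -0.2531,  0.0163]), [np.float64(0.1), np.float64(0.2)])
(412, 244, 59, 43)
anvil top (array([ 0.5908, -0.063 ,  1.5632]), np.float64(0.034499183451279225))
[[0, 0, 255], [0, 0, 255], [0, 0, 254], [0, 0, 255], [130, 5, 146], [100, 5, 144], [120, 4, 69], [30, 26, 59], [36, 18, 70], [30, 4, 67], [30, 16, 65], [23, 29, 70], [15, 23, 68], [165, 16, 64], [74, 114, 231]]
[[639, 151], [382, 215], [398, 303], [587, 263], [639, 290]]
[[0.5416629888921762, 0.14222248267570936], [0.5380547874213801, -0.10322075050614848], [0.636980892898811, -0.10797312044419723], [0.6438108702236073, 0.08880985017677157], [0.6896291834259551, 0.13991032665750908]]
near 69 [  0.0147   0.9999 539.8835   6.8861]
end 37 [   0.9995   -0.0328  578.3023 -106.7662]
far 48 [  0.0121   0.9999 642.0056 -38.4138]
```

Run:
```python
from h import *
np.set_printoptions(precision=4,suppress=True)
a=ctrl.get_image("scene");w=ctrl.get_image("wrist");b=ctrl.get_image("side")
print(ctrl.get_obs()["position"])
hs=cv2.cvtColor(w["frame"],cv2.COLOR_RGB2HSV); print(hs[234:306:6,247].tolist())
for c in [(364.3,302),(363.3,265.3),(245,303.3)]: print("scene plate",atz(a,c,.012))
mw=comp(w,(251,266),(10,25,90),(40,140,255)); print(cv2.boundingRect(mw),(mw>0).sum())
for y0 in(-.2,-.5,.2): print("soap",fitbox([(w,mw)],(.555,-.252,y0),(.062,.042,0,.032)))
s,_=fitbox([(w,mw)],(.555,-.252,-.2),(.062,.042,0,.032))
hs=cv2.cvtColor(a["frame"],cv2.COLOR_RGB2HSV); ab=comp(a,(344,273),(0,0,0),(180,255,70)); print(cv2.boundingRect(ab)); print("anvil scene",fitbox([(a,ab)],(.595,-.067,1.57),(.052,.032,.0439,.044)))
f=w["frame"].copy()
for P,col in((box(*s,.062,.042,0,.032),(255,0,0)),(box(.5908,-.063,1.56,.052,.032,.012,.044),(0,0,255))):
    cv2.polylines(f,[cv2.convexHull(proj(w,P).astype(np.float32)).round().astype(np.int32)],1,col,1)
f2=a["frame"].copy()
for P,col in((box(*s,.062,.042,0,.032),(255,0,0)),(box(.5908,-.063,1.56,.052,.032,.012,.044),(0,0,255))):
    cv2.polylines(f2,[cv2.convexHull(proj(a,P).astype(np.float32)).round().astype(np.int32)],1,col,1)
A=cv2.resize(f[180:330,200:500],None,fx=2.6,fy=2); B=cv2.resize(f2[230:330,320:460],(780,300))
cv2.imwrite("pics/ov.png",np.vstack([A[:,:780],B])[:,:,::-1])
```

```text
[ 0.5092 -0.1566  0.2315]
[[8, 68, 150], [21, 65, 162], [19, 69, 207], [23, 53, 242], [23, 51, 242], [23, 52, 241], [23, 50, 241], [22, 61, 240], [0, 0, 255], [0, 0, 255], [0, 0, 255], [0, 0, 255]]
scene plate [ 0.5373 -0.1074  0.012 ]
scene plate [ 0.6379 -0.1116  0.012 ]
scene plate [0.5379 0.1479 0.012 ]
(14, 0, 257, 335) 15386
soap (array([ 0.5497, -0.3032, -0.4406]), np.float64(0.8359687301377332))
soap (array([ 0.555 , -0.2529, -0.4332]), np.float64(0.9093407600131921))
soap (array([ 0.5602, -0.3161,  1.5521]), np.float64(0.8355508712216442))
(333, 269, 23, 12)
anvil scene (array([ 0.5885, -0.0642,  1.6049]), np.float64(0.07781625585658991))
```

View pics/ov.png

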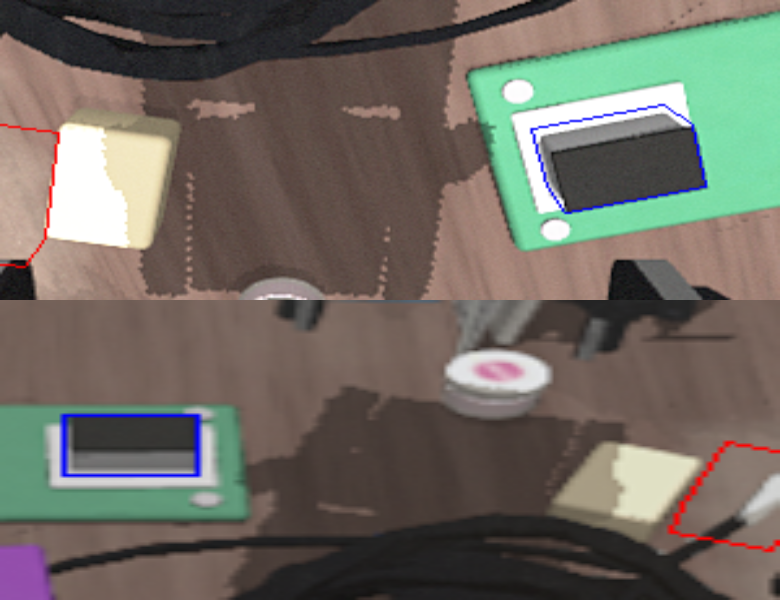

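The overlay shows the anvil outline fitting in both views. The soap mask broke up because its top is overexposed, so I fit it from the corners read off the overlay: wrist (223,241), (268,242), (258,304), (218,299).

Run:
```python
from h import *
np.set_printoptions(precision=4,suppress=True)
a=ctrl.get_image("scene");w=ctrl.get_image("wrist")
def poly(p):
    m=np.zeros((480,640),np.uint8); cv2.fillPoly(m,[np.round(np.array(p)*16).astype(np.int32)],255,shift=4); return m
mw=poly([(223,241),(229,234),(268.5,239),(268.5,243),(258,304),(218,299)])
# scene: brightness vs desk, automatic
hs=cv2.cvtColor(a["frame"],cv2.COLOR_RGB2HSV)
ma=poly([(427.7,277.5),(446,282.7),(436,310),(419.3,300.7),(419.3,298)])
for o in([(w,mw)],[(a,ma)],[(w,mw),(a,ma)]): print("soap",fitbox(o,(.555,-.252,-.4),(.062,.042,0,.032)))
z=.032; P=[atz(w,p,z)[:2] for p in [(223,241),(268.5,242.5),(257.7,304),(218,299)]]; print(np.array(P),np.mean(P,0))
for i,p in (((223,241),(0,0)),): pass
# height check: top corners two views
for pw,pa in (((218,299),(446,282.7)),((257.7,304),(427.7,277.5))): print("corner",tri([(w,pw),(a,pa)]))
```

```text
soap (array([ 0.5551, -0.2525, -0.4399]), np.float64(0.0354068121994181))
soap (array([ 0.5567, -0.256 , -0.4646]), np.float64(0.10970927043335166))
soap (array([ 0.5547, -0.2537, -0.453 ]), np.float64(0.18895778380162365))
[[ 0.5178 -0.2571]
 [ 0.5307 -0.2158]
 [ 0.5902 -0.2465]
 [ 0.5743 -0.2831]] [ 0.5532 -0.2506]
corner (array([ 0.5793, -0.2886,  0.0207]), [np.float64(0.6), np.float64(0.3)])
corner (array([ 0.5969, -0.2514,  0.0176]), [np.float64(0.2), np.float64(0.1)])
```

```bash
python3 -m creep '{"grip":[0.85,0.85,0.85,0.85,0.85,0.85,0.85,0.85,0.85,0.85,0.85,0.85,0.85,0.85],"xyz":[[-0.9,-1,0],[-1.74,-2,0],[-1.74,-2,0],[-1.74,-2,0],[-1.74,-2,0.8],[-1.74,-2,1.6],[-1.74,-2,2.4],[-1.74,-2,3.2],[-1.74,-2,3.6],[-1.74,-2,3.6],[-1.74,-2,3.6],[-1.74,-2,3.6],[-1.74,-2,3.6],[-1.74,-2,3.6]],"turn":[1,2,2,2,2,2,2,2,2,2,2,2,2,2]}'
python3 - <<'E'
from h import *
w=ctrl.get_image("wrist");f=w["frame"].copy()
P=box(.555,-.2525,-.44,.062,.042,0,.032); o=ctrl.get_obs();print(o["position"],o["tool_rot"])
cv2.polylines(f,[cv2.convexHull(proj(w,P).astype(np.float32)).round().astype(np.int32)],1,(255,0,0),1)
g=o["position"].copy();g[2]-=.06;print(proj(w,[g,o["position"]]))
cv2.imwrite("pics/w2.png",f[:,:,::-1])
E
```

```text
t: 6.08
position: [0.556, -0.2532, 0.0891]
tool_rot: [-3.142, 0.003, 2.697]
force: [-0.2, 1.1, -0.7]
opening: 0.85
grasp_force: 0.0
[ 0.55588427 -0.2531953   0.08886803] [3.14157407e+00 2.57141698e-03 2.69734386e+00]
[[322.0756492  260.30545675]
 [321.84904402 312.45865425]]
```

View pics/w2.png

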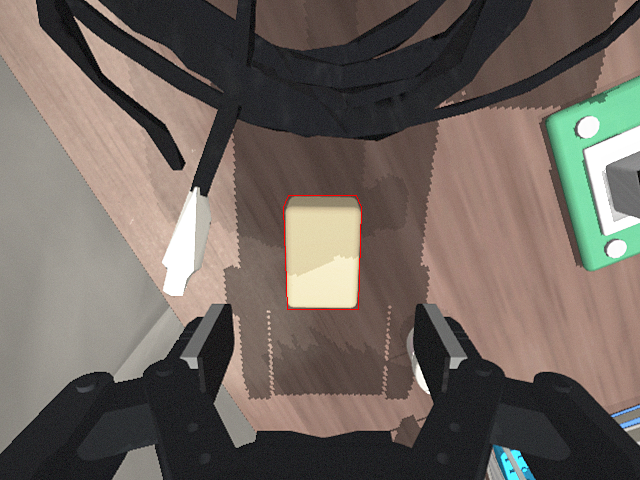

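The outline from the fit sits exactly on the block, at columns 286–360 and rows 195–308, centred between the fingers. I go down and grip.

```bash
python3 -m creep '{"grip":[0.8,0.8,0.8,0.8,0.8,0.8,0.8,0.4,0.3,0.3,0.3,0.3,0.3,0.3,0.3,0.3],"xyz":[[0,0,0.5],[0,0,1],[0,0,1.5],[0,0,1.9],[0,0,2.08],[0,0,2.08],[0,0,2.08],[0,0,2.08],[0,0,2.08],[0,0,2.08],[0,0,2.08],[0,0,2.08],[0,0,2.08],[0,0,2.08],[0,0,2.08],[0,0,2.08]],"turn":[0,0,0,0,0,0,0,0,0,0,0,0,0,0,0,0]}'
```

```text
t: 7.47
position: [0.5561, -0.2534, 0.0057]
tool_rot: [3.142, 0.003, 2.697]
force: [0.2, 0.2, 6.5]
opening: 0.482
grasp_force: 62.2
```

```bash
python3 -m creep '{"grip":[0.3,0.3,0.3,0.3,0.3,0.3,0.3,0.3,0.3,0.3,0.3,0.3,0.3,0.3,0.3,0.3,0.3,0.3,0.3,0.3],"xyz":[[0,0,-0.4],[0,0,-1],[0,0,-1.8],[0,0,-2.4],[0,0,-2.4],[0,0.3,-2.4],[0,0.6,-2.4],[0,1,-2.4],[0,1.4,-2.4],[0,1.7,-2.4],[0,2,-2.4],[0,2,-2.4],[0,2,-2.4],[0,2,-2.4],[0,2,-2.4],[0,2,-2.4],[0,2,-2.4],[0,2,-2.4],[0,2,-2.4],[0,2,-2.4]],"turn":[0,0,0,0,1.3,2.6,3.9,5.2,6.5,7.8,9.1,10.4,11.7,13,13,13,13,13,13,13]}'
python3 - <<'E'
from h import *
np.set_printoptions(precision=4,suppress=True)
w=ctrl.get_image("wrist");f=w["frame"].copy();o=ctrl.get_obs();print(o["position"],o["tool_rot"])
p=o["position"];P=box(p[0]-.001,p[1]+.001,o["tool_rot"][2],.062,.042,p[2]-.0057,p[2]+.0263)
P2=box(.590,-.064,1.56,.052,.032,.0439,.044)
for q in(P,P2): cv2.polylines(f,[cv2.convexHull(proj(w,q).astype(np.float32)).round().astype(np.int32)],1,(255,0,0),1)
cv2.imwrite("pics/w3.png",f[:,:,::-1])
mb=comp(w,proj(w,[.59,-.064,.044])[0],(0,0,0),(180,255,75)); print(cv2.boundingRect(mb)); print(fitbox([(w,mb)],(.59,-.064,1.56),(.052,.032,.0439,.044)))
E
```

```text
t: 9.13
position: [0.5894, -0.1807, 0.1001]
tool_rot: [-3.142, -0.0, 1.564]
force: [-0.0, -0.1, -1.5]
opening: 0.481
grasp_force: 61.0
[ 0.5894 -0.1807  0.1001] [ 3.1416 -0.      1.5633]
(293, 0, 69, 90)
(array([ 0.5915, -0.0629,  1.5639]), np.float64(0.018825707108204637))
```

View pics/w3.png

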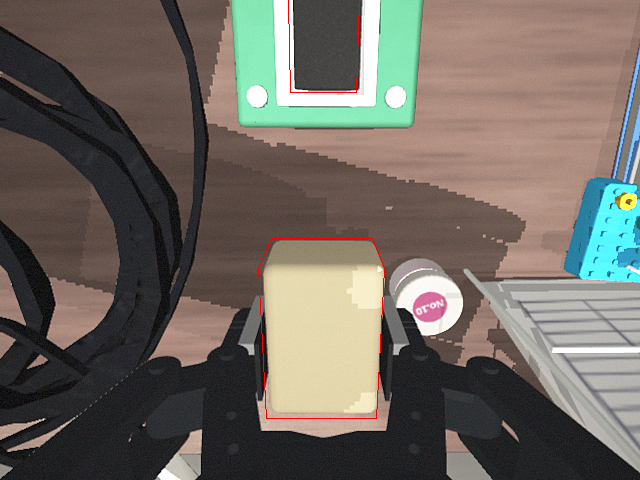

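The anvil is at columns 294–358, and the block is held square, with its front edge at row 240. I approach low along the press so that the wrist camera stays under the die.

```bash
python3 -m creep '{"grip":[0.3,0.3,0.3,0.3,0.3,0.3,0.3,0.3,0.3,0.3,0.3,0.3,0.3,0.3,0.3],"xyz":[[0,0,0.5],[0,0,1.05],[0,0,1.05],[0.4,0,1.05],[0.8,0,1.05],[1.2,0,1.05],[1.6,0,1.05],[1.9,0,1.05],[2.2,0,1.05],[2.5,0.02,1.05],[2.7,0.02,1.05],[2.88,0.02,1.05],[2.88,0.02,1.05],[2.88,0.02,1.05],[2.88,0.02,1.05]],"turn":[0,0,0,0,0,0,0,0,0,0,0,0,0,0,0]}'
python3 - <<'E'
from h import *
np.set_printoptions(precision=4,suppress=True)
s=ctrl.get_image("side");a=ctrl.get_image("scene");o=ctrl.get_obs();p=o["position"];print(p,o["tool_rot"],o["force"])
save(a,"s4.png",(280,180,440,300),5)
E
```

```text
t: 10.43
position: [0.5912, -0.0658, 0.0581]
tool_rot: [3.142, 0.0, 1.563]
force: [0.5, -1.0, -1.3]
opening: 0.479
grasp_force: 61.2
[ 0.5911 -0.066   0.0581] [-3.1416  0.0001  1.5621] [-0.2986  0.6143 -1.0461]
```

View pics/s4.png

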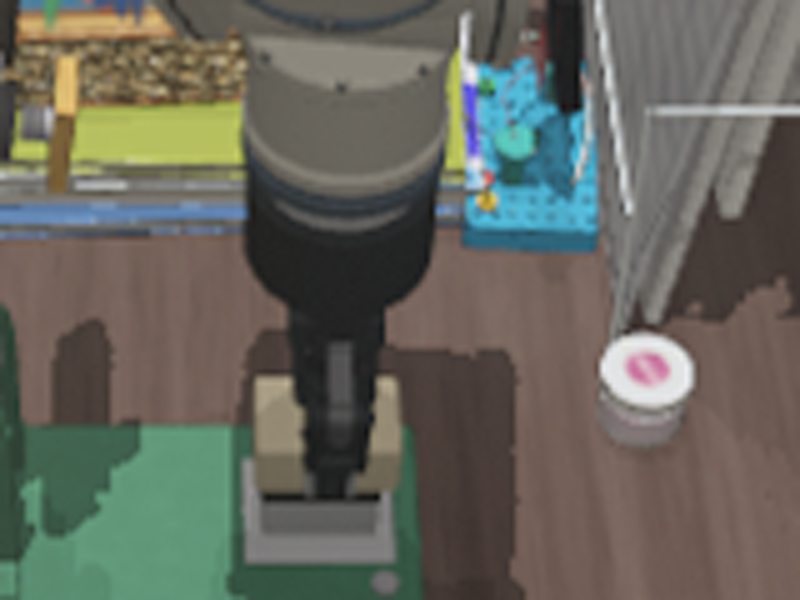

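The scene crop shows the block over the anvil. The block spans columns 253–398 and the anvil 258–378, so the block is about 1 mm too far towards press -x. I nudge it and lower it.

```bash
python3 -m creep '{"grip":[0.3,0.3,0.3,0.3,0.3],"xyz":[[0.03,0,0],[0.03,0,0.08],[0.03,0,0.15],[0.03,0,0.18],[0.03,0,0.18]],"turn":[0,0,0,0,0]}'
```

```text
t: 10.95
position: [0.5908, -0.0643, 0.0504]
tool_rot: [-3.141, -0.0, 1.563]
force: [-0.9, 0.2, -1.3]
opening: 0.477
grasp_force: 61.1
```

```bash
python3 -m creep '{"grip":[0.3,0.3,0.3,0.3],"xyz":[[0,0,0.02],[0,0,0.03],[0,0,0.03],[0,0,0.03]],"turn":[0,0,0,0]}'
```

```text
t: 11.28
position: [0.5913, -0.0643, 0.0498]
tool_rot: [3.141, 0.0, 1.563]
force: [-0.5, -0.3, -1.6]
opening: 0.479
grasp_force: 61.4
```

```bash
python3 -m creep '{"grip":[0.3,0.3,0.3,0.3],"xyz":[[0,0,0.02],[0,0,0.03],[0,0,0.03],[0,0,0.03]],"turn":[0,0,0,0]}'; python3 -m creep '{"grip":[0.3,0.3,0.3],"xyz":[[0,0,0.02],[0,0,0.02],[0,0,0.02]],"turn":[0,0,0]}'
```

```text
t: 11.62
position: [0.5913, -0.0642, 0.0497]
tool_rot: [3.141, 0.0, 1.563]
force: [-2.7, 0.6, 9.7]
opening: 0.479
grasp_force: 62.8
t: 11.87
position: [0.5913, -0.0642, 0.0497]
tool_rot: [3.141, 0.0, 1.563]
force: [-5.8, 1.0, 18.5]
opening: 0.484
grasp_force: 63.6
```

```bash
python3 -m creep '{"grip":[0.3,0.52,0.6,0.8,0.8,0.8,0.8,0.8],"xyz":[[0,0,-0.05],[0,0,-0.05],[0,0,-0.05],[0,0,-0.05],[0,0,-0.05],[0,0,-0.05],[0,0,-0.05],[0,0,-0.05]],"turn":[0,0,0,0,0,0,0,0]}'; python3 -m creep '{"grip":[0.8,0.8,0.8,0.8,0.8,0.8,0.8,0.8,0.8,0.8,0.8,0.8],"xyz":[[-0.3,0,-0.2],[-0.6,0,-0.4],[-1,0,-0.4],[-1.5,0,-0.4],[-2,0,-0.5],[-2.5,0,-1],[-2.8,0,-1.6],[-2.8,0,-2],[-2.8,0,-2],[-2.8,0,-2],[-2.8,0,-2],[-2.8,0,-2]],"turn":[0,0,0,0,0,0,0,0,0,0,0,0]}'
python3 - <<'E'
from h import *
np.set_printoptions(precision=4,suppress=True)
w=ctrl.get_image("wrist");a=ctrl.get_image("scene");f=w["frame"].copy();o=ctrl.get_obs();print(o["position"],o["tool_rot"])
P=box(.5912,-.0635,1.563,.062,.042,.044,.076)
P2=box(.591,-.0635,1.563,.052,.032,.0439,.044)
P3=box(.591,.0235,1.563,.260,.104,.0119,.012)
for q,c in((P,(255,0,0)),(P2,(0,0,255)),(P3,(0,0,255))): cv2.polylines(f,[cv2.convexHull(proj(w,q).astype(np.float32)).round().astype(np.int32)],1,c,1)
cv2.imwrite("pics/w5.png",np.hstack([f[:300,130:530],cv2.resize(a["frame"][240:315,300:400],(400,300),interpolation=2)])[:,:,::-1])
E
```

```text
t: 12.53
position: [0.5911, -0.0642, 0.0496]
tool_rot: [-3.141, -0.0, 1.563]
force: [-1.0, 0.0, 0.2]
opening: 0.799
grasp_force: 0.0
t: 13.53
position: [0.5894, -0.1761, 0.1289]
tool_rot: [-3.14, -0.0, 1.563]
force: [0.5, 0.4, -1.0]
opening: 0.799
grasp_force: 0.0
[ 0.5896 -0.1759  0.1287] [-3.1398 -0.0005  1.5633]
```

View pics/w5.png

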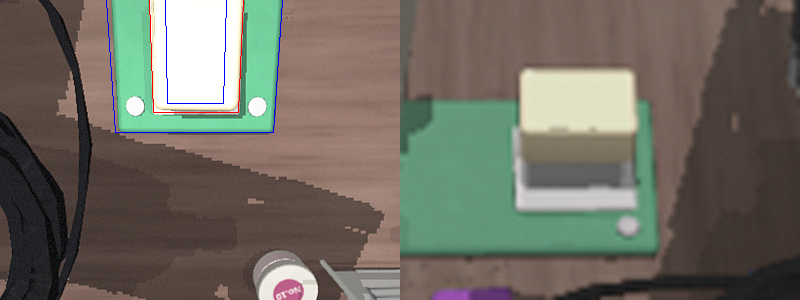

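The picture shows the block centred and square on the anvil. The plate outline matches, and the margins on both sides of the block are equal. The soap has been let go of. Next comes the catch: I shut the fingers and go round the front of the press to above the red pad.

```bash
python3 -m creep '{"grip":[0,0,0,0,0,0,0,0,0,0,0,0,0,0,0,0,0,0,0,0],"xyz":[[0.2,-1,-0.8],[0.6,-2,-1.6],[1,-3,-1.78],[1.87,-4,-1.78],[2.8,-4.07,-1.78],[3.8,-4.07,-1.78],[4.8,-4.07,-1.78],[5.8,-4.07,-1.78],[6.8,-4.07,-1.78],[7.8,-4.07,-1.78],[8.8,-4.07,-1.78],[9.37,-4.07,-1.78],[9.37,-4.07,-1.78],[9.37,-3.2,-1.78],[9.2,-2.2,-1.78],[9,-1.2,-1.78],[8.8,-0.4,-1.78],[8.65,0,-1.78],[8.65,0,-1.78],[8.65,0,-1.78]],"turn":[0,0,0,0,0,0,0,0,0,0,0,0,0,0,0,0,0,0,0,0]}'
python3 - <<'E'
from h import *
np.set_printoptions(precision=4,suppress=True)
w=ctrl.get_image("wrist");a=ctrl.get_image("scene");b=ctrl.get_image("side")
for n,i in(("w",w),("a",a),("b",b)):print(n,[(np.round(d["at"]).tolist(),round(d["p"],2)) for d in ctrl.spot_point(i,"catch_pad")[:2]])
q=[ctrl.spot_point(i,"catch_pad") for i in(w,a,b)]
L=[(i,np.array(x[0]["at"])) for i,x in zip((w,a,b),q) if x]
print(tri(L)) if len(L)>1 else 0
print(ctrl.get_obs()["position"],proj(w,[.592,.177,.139]))
save(w,"w6.png")
E
```

```text
t: 15.3
position: [0.5927, 0.169, 0.1997]
tool_rot: [-3.139, 0.001, 1.562]
force: [-0.4, 0.8, 1.0]
opening: 0.004
grasp_force: 0.0
w [([329.0, 244.0], 0.58)]
a [([229.0, 247.0], 0.83)]
b [([278.0, 350.0], 0.53)]
(array([0.595 , 0.1739, 0.1316]), [np.float64(4.6), np.float64(0.4), np.float64(1.4)])
[0.5927 0.17   0.2012] [[322.4594 247.9034]]
```

View pics/w6.png

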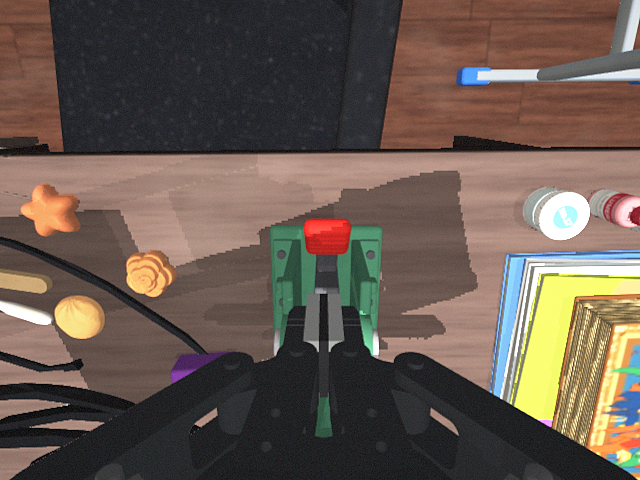

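The red pad is at (327,237), in front of and slightly below the shut fingertips and in line with them. I push it along its arc.

```bash
python3 -m creep '{"grip":[0,0,0,0,0,0,0,0,0,0],"xyz":[[-0.1,0.05,0.7],[-0.1,0.05,1.3],[-0.08,0.05,1.58],[0.1,0.05,1.75],[0.29,0.05,1.93],[0.42,0.05,2.1],[0.53,0.05,2.28],[0.63,0.05,2.47],[0.72,0.05,2.67],[0.72,0.05,2.67]],"turn":[0,0,0,0,0,0,0,0,0,0]}'; python3 -m creep '{"grip":[0,0,0,0,0,0,0,0],"xyz":[[0.06,0,0.2],[0.11,0,0.4],[0.13,0,0.6],[0.14,0,0.74],[0.14,0,0.8],[0.14,0,0.84],[0.14,0,0.84],[0.14,0,0.84]],"turn":[0,0,0,0,0,0,0,0]}'
python3 - <<'E'
from h import *
a=ctrl.get_image("scene");b=ctrl.get_image("side")
p=ctrl.spot_point(a,"catch_pad");q=ctrl.spot_point(b,"catch_pad");print(p[:1],q[:1])
if p and q: print(tri([(a,p[0]["at"]),(b,q[0]["at"])]))
E
```

```text
t: 16.58
position: [0.5946, 0.1992, 0.0927]
tool_rot: [-3.14, 0.0, 1.564]
force: [0.1, -0.8, -0.3]
opening: -0.006
grasp_force: 0.0
t: 17.25
position: [0.5956, 0.2042, 0.0636]
tool_rot: [3.141, -0.0, 1.563]
force: [-9.5, -1.6, 31.1]
opening: 0.004
grasp_force: 15.2
[{'at': [214.4, 269.8], 'p': 0.68}] [{'at': [275.6, 389.3], 'p': 0.47}]
(array([0.59747554, 0.21144525, 0.05644792]), [np.float64(1.2), np.float64(1.4)])
```

The catch is at its stop: the tip stands at z = 0.064 with 31 N on it, and the pad measures y = 0.211. Next I go up and over to the handle, turning 90°.

```bash
python3 -m creep '{"grip":[0,0,0,0,0,0.6,0.6,0.6,0.6,0.6,0.6,0.6,0.6,0.6,0.6,0.6,0.6,0.6,0.6,0.6],"xyz":[[0,0,-1],[0,0,-2],[0,0,-3],[0,0,-4],[0,0,-5],[0,0,-6],[0,0,-7],[0,0,-8],[0,0,-9],[0,0,-9.3],[-0.5,0,-9.3],[-1.3,0,-9.3],[-2.2,-0.05,-9.3],[-3,-0.08,-9.3],[-3.43,-0.08,-9.3],[-3.43,-0.08,-9.3],[-3.43,-0.08,-9.3],[-3.43,-0.08,-9.3],[-3.43,-0.08,-9.3],[-3.43,-0.08,-9.3]],"turn":[0,0,0,-1.3,-2.6,-3.9,-5.2,-6.5,-7.8,-9.1,-10.4,-11.7,-13,-14.3,-15.6,-16.9,-18,-18,-18,-18]}'
python3 - <<'E'
from h import *
np.set_printoptions(precision=4,suppress=True)
I=[ctrl.get_image(n) for n in("wrist","scene","side")]
o=ctrl.get_obs();print(o["position"],o["tool_rot"],o["qpos"])
for t,z in(("handle",.341),("catch_pad",.064),("soap_block",.044)):
    L=[]
    for i in I:
        q=ctrl.spot_point(i,t); print(t,[(np.round(d["at"]).tolist(),round(d["p"],2),atz(i,d["at"],z)[:2].round(3).tolist()) for d in q[:2]])
        if q: L.append((i,np.array(q[0]["at"])))
    if len(L)>1: print(tri(L))
w=I[0]; print("exp handle px",proj(w,[.5915,.066,.341]))
# dark bar extents in the wrist image along its axis/across
g=cv2.cvtColor(w["frame"],cv2.COLOR_RGB2GRAY); u,v=proj(w,[.5915,.066,.341])[0].round().astype(int)
print(g[max(0,v-100):v+100:8,u].tolist()); print(g[v,u-100:u+100:8].tolist())
E
```

```text
t: 19.12
position: [0.591, 0.0671, 0.4322]
tool_rot: [-3.141, -0.0, 3.131]
force: [0.5, 0.6, 0.6]
opening: 0.599
grasp_force: 0.0
[0.591  0.0672 0.4324] [-3.1415 -0.0002  3.1327] [ 0.0933  0.2165  1.4616 -0.      1.4637 -1.4686]
handle [([319.0, 246.0], 0.62, [0.593, 0.065])]
handle [([279.0, 171.0], 0.89, [0.594, 0.062])]
handle [([281.0, 230.0], 0.95, [0.591, 0.066])]
(array([0.5931, 0.0637, 0.3404]), [np.float64(2.1), np.float64(1.4), np.float64(1.1)])
catch_pad [([434.0, 178.0], 0.88, [0.595, 0.217])]
catch_pad [([214.0, 266.0], 0.78, [0.599, 0.214])]
catch_pad [([277.0, 389.0], 0.85, [0.596, 0.212]), ([284.0, 323.0], 0.28, [0.599, 0.059])]
(array([0.5947, 0.2145, 0.0697]), [np.float64(1.0), np.float64(0.7), np.float64(0.2)])
soap_block [([268.0, 88.0], 0.73, [0.478, -0.003]), ([230.0, 176.0], 0.63, [0.593, -0.062])]
soap_block [([319.0, 336.0], 0.9, [0.434, -0.008]), ([343.0, 272.0], 0.82, [0.595, -0.064])]
soap_block [([297.0, 284.0], 0.68, [0.584, -0.067]), ([347.0, 321.0], 0.56, [0.466, 0.029])]
(array([ 0.5051, -0.0189,  0.0387]), [np.float64(24.7), np.float64(28.4), np.float64(38.6)])
exp handle px [[320.3302 243.7947]]
[186, 132, 150, 149, 41, 64, 57, 54, 65, 62, 67, 59, 63, 59, 39, 40, 47, 50, 37, 42, 39, 39, 176, 167, 238]
[146, 137, 138, 141, 84, 86, 85, 80, 85, 85, 90, 55, 64, 62, 17, 134, 142, 131, 144, 140, 138, 144, 145, 139, 152]
```

The handle measures (0.593, 0.064, 0.340). The catch pad is at its flipped place and the soap is still at (0.593, -0.063). I go down and take the handle.

```bash
python3 -m creep '{"grip":[0.6,0.6,0.6,0.6,0.6,0.6,0.6,0.3,0.1,0,0,0,0,0,0,0,0],"xyz":[[-0.03,-0.08,0.6],[-0.03,-0.08,1.3],[-0.03,-0.08,2],[-0.03,-0.08,2.5],[-0.03,-0.08,2.8],[-0.03,-0.08,2.8],[-0.03,-0.08,2.8],[-0.03,-0.08,2.8],[-0.03,-0.08,2.8],[-0.03,-0.08,2.8],[-0.03,-0.08,2.8],[-0.03,-0.08,2.8],[-0.03,-0.08,2.8],[-0.03,-0.08,2.8],[-0.03,-0.08,2.8],[-0.03,-0.08,2.8],[-0.03,-0.08,2.8]],"turn":[0,0,0,0,0,0,0,0,0,0,0,0,0,0,0,0,0]}'
```

```text
t: 21.13
position: [0.593, 0.0635, 0.3223]
tool_rot: [-3.141, 0.003, 3.133]
force: [-0.1, -1.8, 5.6]
opening: 0.214
grasp_force: 58.4
```

```bash
python3 -m creep '{"grip":[0,0,0,0,0,0,0,0,0,0,0,0,0,0,0,0,0,0,0,0],"xyz":[[0,-0.29,0.04],[0,-0.58,0.1],[0,-0.86,0.17],[0,-1.14,0.26],[0,-1.42,0.36],[0,-1.69,0.47],[0,-1.96,0.59],[0,-2.22,0.73],[0,-2.47,0.89],[0,-2.71,1.05],[0,-2.94,1.23],[0,-3.17,1.42],[0,-3.39,1.62],[0,-3.59,1.82],[0,-3.79,2.04],[0,-3.97,2.27],[0,-4.14,2.51],[0,-4.3,2.76],[0,-4.3,2.76],[0,-4.3,2.76]],"turn":[0,0,0,0,0,0,0,0,0,0,0,0,0,0,0,0,0,0,0,0]}'
```

```text
t: 22.8
position: [0.591, -0.1094, 0.2108]
tool_rot: [-3.14, 0.0, 3.133]
force: [-2.7, -2.7, 6.0]
opening: 0.213
grasp_force: 58.8
```

```bash
python3 -m creep '{"grip":[0,0,0,0,0,0,0,0,0,0,0,0,0],"xyz":[[0,-0.15,0.25],[0,-0.28,0.51],[0,-0.41,0.78],[0,-0.51,1.05],[0,-0.61,1.33],[0,-0.69,1.62],[0,-0.75,1.9],[0,-0.8,2.19],[0,-0.84,2.48],[0,-0.86,2.77],[0,-0.87,3],[0,-0.87,3.07],[0,-0.87,3.07]],"turn":[0,0,0,0,0,0,0,0,0,0,0,0,0]}'
```

```text
t: 23.88
position: [0.5906, -0.1435, 0.0889]
tool_rot: [-3.141, -0.0, 3.133]
force: [-8.4, -1.0, 16.7]
opening: 0.213
grasp_force: 60.1
```

```bash
python3 -m creep '{"grip":[0,0,0,0],"xyz":[[0,0,0.04],[0,0,0.08],[0,0,0.08],[0,0,0.08]],"turn":[0,0,0,0]}'; python3 -m creep '{"grip":[0,0,0,0],"xyz":[[0,0,0.02],[0,0,0.04],[0,0,0.04],[0,0,0.04]],"turn":[0,0,0,0]}'
```

```text
t: 24.22
position: [0.5908, -0.1436, 0.0879]
tool_rot: [-3.141, 0.001, 3.134]
force: [-13.3, 0.2, 30.8]
opening: 0.213
grasp_force: 61.6
t: 24.55
position: [0.5909, -0.1436, 0.0872]
tool_rot: [-3.141, 0.001, 3.134]
force: [-15.9, 1.4, 39.9]
opening: 0.214
grasp_force: 62.3
```

```bash
python3 -m creep '{"grip":[0,0,0],"xyz":[[0,0,-0.03],[0,0,-0.03],[0,0,-0.03]],"turn":[0,0,0]}'
python3 - <<'E'
from h import *
np.set_printoptions(precision=4,suppress=True)
I=[ctrl.get_image(n) for n in("wrist","scene","side")]
for t in("handle","catch_pad","soap_block","soap_rose","mica_jar"):
    L=[]
    for n,i in zip("wsd",I):
        q=ctrl.spot_point(i,t)
        print(t,n,[(np.round(d["at"]).tolist(),round(d["p"],2)) for d in q[:3]])
        if q: L.append((i,np.array(q[0]["at"])))
    if len(L)>1: print(tri(L))
o=ctrl.get_obs();print(o["position"],o["force"],o["grasp_force"])
E
```

```text
t: 24.8
position: [0.5908, -0.1436, 0.0877]
tool_rot: [-3.141, 0.001, 3.134]
force: [-13.9, 0.6, 32.8]
opening: 0.212
grasp_force: 61.6
handle w [([324.0, 336.0], 0.68)]
handle s [([384.0, 253.0], 0.51)]
handle d [([299.0, 243.0], 0.71)]
(array([ 0.5879, -0.1425,  0.1094]), [np.float64(0.9), np.float64(2.4), np.float64(2.2)])
catch_pad w []
catch_pad s []
catch_pad d [([277.0, 388.0], 0.74)]
soap_block w [([474.0, 273.0], 0.79), ([573.0, 38.0], 0.63)]
soap_block s [([318.0, 336.0], 0.9), ([344.0, 271.0], 0.59)]
soap_block d [([346.0, 319.0], 0.79), ([296.0, 280.0], 0.73)]
(array([ 0.5183, -0.0255, -0.01  ]), [np.float64(153.2), np.float64(21.6), np.float64(21.9)])
soap_rose w []
soap_rose s []
soap_rose d [([365.0, 360.0], 0.72)]
mica_jar w [([224.0, 331.0], 0.9)]
mica_jar s [([407.0, 263.0], 0.6), ([348.0, 270.0], 0.42)]
mica_jar d [([274.0, 251.0], 0.71), ([294.0, 283.0], 0.26)]
(array([ 0.658 , -0.215 , -0.0048]), [np.float64(1.7), np.float64(0.3), np.float64(0.6)])
[ 0.5908 -0.1436  0.0877] [-13.7022  -0.7048  33.2762] 61.59554600715637
```

```bash
python3 -c "
from plant import ctrl
print(ctrl.sign_off())"
```

```text
the job is handed in; nothing more can be done
None
```

The cream soap block is centred and square on the anvil, and the catch is flipped to its stop. I handed the job in at about 25 s with the arm still holding the handle at its end stop at about 33 N; no verdict came back.

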